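# Set the label printer's width pointer and hold its sprung cover half open

### The job

Get the desk label printer ready for a new roll: with its cover still shut, turn the knob on its top until the red pointer stands on the middle of the green mark, and let go of the knob. Then lift the sprung cover by its bar handle to 45 degrees (the green tick of the quadrant beside it) and keep holding it there with the gripper: the program finishes while holding, because the cover would fall shut. Do not disturb the other things on the desk.

Things in the scene. Friction and masses are not known exactly. Their poses are not given: they have to be found in the camera images.
- printer: white desk label printer, fixed, 170 (x) x 240 (y) x 85 mm tall. Origin: centre of its underside; own x away from its front, y to its left, z up. Left 150 mm: roll well under a grey cover. Right 90 mm: flat panel (top at z 85) with the knob and, in front of it, a black scale with red pointer and green mark, all under 10 mm high.
- dial_grip (a point): point on the black knob's vertical axis at the height to grip it, 122 mm above the desk. Its upright grip bar is 42 mm long, 14 mm thick, top 7 mm above this point, lower end 24 mm below it on a 44 mm wide disc; the bar lies along this point's own x axis (z up), which turns with the knob.
- dial (a joint): knob angle, rad, 0 to 2.2 (hard stops); grows as the knob turns clockwise seen from above; 0 = grip bar along the printer's x. Friction 0.03 N m, stays where left. One rad moves the pointer 20 mm.
- pointer_tip (a point): tip of the red pointer (3 mm wide bar), which the knob drives along the printer's own +y (to the left) 20 mm per rad of clockwise turn. Axes parallel to the printer's.
- mark_edge (a point): middle of the edge of the green mark (8 mm wide in y) that the pointer tip passes; axes parallel to the printer's. The mark is stiff; do not touch it. It starts 10 to 36 mm to the left (own +y) of the pointer. The pointer is on the mark when both have the same own y.
- cover (a joint): cover angle, rad: 0 = shut, 0.785 = 45 degrees, stop at 1.4. A spring and its weight always pull it shut: about 3 to 6 N at the handle.
- cover_handle (a point): middle of the cover's round steel bar handle: 12 mm thick, along the printer's y between two posts (56 mm clear), 41 mm above the cover's top face, 136 mm above the desk when shut. It can turn between the finger pads as the cover swings. Axes turn with the cover (the printer's when shut).
- quadrant_tick (a point): green tick at 45 degrees on an aluminium quadrant (radius 75 mm about the hinge, black ticks every 15 degrees) that stands upright along the printer's left side; a red line on the cover's left edge points at it at 45 degrees. Only a gauge.
- cover_hinge (a point): middle of the hinge axis (along the printer's y) at the cover's far edge, 86 mm above the desk. The handle point lies 130 mm in front of it (own -x) and 50 mm above it when shut, and moves up and towards own +x as the cover opens. Cover: 155 mm deep, 142 wide, 8 thick.
- ink_bottle: dark blue square ink bottle with black cap, 52x52x62 mm; loose bystander, origin at the centre of its underside
- brass_bell: brass hand bell, 62 wide, 89 tall mm; loose bystander, origin at the centre of its underside
- tape_roll: roll of tan adhesive tape lying flat, 104 across, 25 tall mm; loose bystander, origin at the centre of its underside
- calculator: flat desk calculator 124x76x13 mm; loose bystander, origin at the centre of its underside
- stapler: red and black stapler, 150 long, 52 tall mm; loose bystander, origin at the centre of its underside
- rubber_stamp: rubber stamp with dark red handle near the right edge, 28x56x67 mm; loose bystander, origin at the centre of its underside
- binder_clip: black binder clip 41x32x26 mm; loose bystander, origin at the centre of its underside

How it is judged (in metres and radians):
On the way:
1. with the cover shut, the red pointer stands on the green mark (within 3 mm of its middle) and the knob is let go (y of pointer_tip in the frame of mark_edge between -0.003 and 0.003 m and value of joint cover between -0.1 and 0.08 rad and contact force between the fingers and dial below 0.2 N), for 0.2 s.
At the end, for the whole second after the job is handed in: The gripper's fingers hold the cover still at 45 degrees (within 5 degrees) with more than 1 N on it, and the red pointer is still within 3 mm of the middle of the green mark (value of joint cover between 0.698 and 0.873 rad and velocity of joint cover between -0.08 and 0.08 rad/s and y of pointer_tip in the frame of mark_edge between -0.003 and 0.003 m and contact force between the fingers and cover above 1 N); the arm keeps its last pose, push and grip.
It fails at once if a bystander on the desk is moved by more than 25 mm (distance of any of ink_bottle, brass_bell, tape_roll, calculator, stapler, rubber_stamp, binder_clip from where it was at the start of the episode above 0.025 m).
It also fails if it takes over 51 s, if anything falls off the work surface, if the arm or the gripper's body presses on something with over 40 N, if the wrist force passes 120 N, or if a joint passes its speed limit or range.

### The arm

A 6-joint arm with a two-finger parallel gripper is mounted at the origin on the work surface; the furniture and walls round the work are solid. World frame = base frame: x ahead of the robot, y to its left, z up, the work surface at z = 0. Lengths are in m, angles in degrees, forces in N, time in s.
With the tool pointing down it reaches from about 0.25 to 0.725 m from the base axis. Payload 9.7 kg.
Tool frame: the origin (TCP) lies midway between the tips of the shut fingers; the grasp point (between the pads) lies 19 mm behind it; z points along the fingers, y is the line along which they close (so a half turn about z gives the same grasp; the last joint's range is limited). The gripper opens to 85 mm and grips with 20 to 120 N. Pads are 22 mm wide; open, the fingers measure 114 mm over their backs; the gripper's body (76 mm by 85 mm) begins 54 mm behind the grasp point. The pads swing forward as they close: fully open they stand 13 mm farther back than shut.
Start: joints at [-70.588, 4.979, 10.078, 95.1, 0, 90], TCP at [0.183, -0.519, 0.231] pointing down, gripper open.
Joint ranges: [-179.16, 179.16], [-48.56, 103.87], [-65.8, 70.77], [-126.05, 130.52], [-82.76, 87.17], [-180, 180]. Speed limits (degrees/s): [127.2, 127.2, 147.25, 180, 180, 180].

### API

Orientations are given as [roll, pitch, yaw] about the fixed x, y, z axes, in that order (R = Rz(yaw) Ry(pitch) Rx(roll)).
In Python, from workcell import bot gives the robot as it stands. The module is installed in compiled form; this text tells all that it offers.
- The arm moves only by the tool send_rows, never from a script. Its argument "moves" is one flat list of numbers, 7 for each row, row after row: the shift along the world's x, y, z normalised to -1 to 1, where 1 is 0.025 m, then the turn, a rotation vector about the world's x, y, z normalised to -1 to 1, where 1 is 0.15 rad, then the closure, from -1 (fully open) to 1 (shut), so that 0 is half open. A call has 1 to 8 rows; each row shifts and turns the commanded pose from where the row before left it; what a row does not reach is not made up. A row lasts 1/8 s, in which the tool goes at most 62.5 mm and 10.7 degrees, less where a joint would pass 70% of its speed; a pose out of reach is approached as far as the arm can. A call with a number of a shift or a turn outside -1 to 1 is refused whole. A call with a gripper value outside its range is refused whole. The fingers move at their own pace and stop on an object; "squeeze" is the grip in N (left out, the last holds). Time passes only in rows, so rows that do not move let the fingers close. It gives the time, the measured TCP pose, the force, the opening and the grip force at its end, in the units of the state.
- bot.get_obs(): the state, without advancing time (a new reading comes with each control period).
- bot.camera(name): name is "scene" or "top" or "wrist"; returns a dict with "color" (384x512x3 uint8, red, green, blue), "camera_matrix" (3x3 intrinsics, pixels), "D" ([k1, k2, p1, p2, k3] as OpenCV has them; the pictures are not rectified), "R" (3x3) and "t" (3): a world point X has camera coordinates R X + t. Camera axes: x right, y down, z forward; pixel columns grow to the right and rows downward; lengths in m; the calibration is good to about 2 mm. A picture is of the moment at which its call begins. There is no depth.
- bot.job_done(): hands the job in; it is judged then, once.
Trained networks look in the newest picture that a camera, given by its name, has taken for a name from the list of things; names that differ only in an ending like _2 or _b are one class to them, and where a whole thing is asked for, a point or a joint stands for the part that bears it (a point fixed in the world has none). Each returns a list of dicts, best first, with "p" (0 to 1); they miss things now and then, are a little off and sometimes report something else, mostly with a low value. They report only what shows in the picture. A call takes as long as a camera call.
- bot.boxes_of(camera, query): "extent" ([left, top, right, bottom] in pixels, round what is visible of it).
- bot.trace(camera, query): "region" (384x512 bool, what is visible of it) and "extent" ([left, top, right, bottom] in pixels, round what is visible of it).
- bot.landmark_of(camera, query): "pixel" ([column, row] in pixels: a listed point, or the origin of a listed thing).
The state is a dict: "time": time; "q": joint angles; "qd": joint speeds; "joint_efforts": joint torques, N m; "ee_pos": TCP position; "tcp_rot": TCP orientation; "wrist_force": force on the tool from outside, world axes, zero at the start; "torque": the same for the moment, N m; "opening": finger opening in m; "grasp_force": force on a finger pad.
Only numpy, scipy, OpenCV 4.12 (cv2) and the standard library are available. Lean on these libraries where they do the work, as an engineer would, in place of code of your own. Each camera call takes 0.05 s, during which the arm holds its last target. There are 200 camera calls.

## Working session

There is one attempt and no reset: what is moved stays moved. The work goes in short steps, Python scripts to look and compute and a tool call to move; the robot and the scene stay as the last step left them, time stands still between calls to the robot, and variables do not carry over. Pictures are saved under pics/ and viewed, at most 10 in all, crops included, and the job is handed in when it is done.

Besides the shell and the picture viewer there is one more tool, called after "Call:" by a JSON object that holds its "name" and its "arguments", one argument or row to a line. send_rows: Moves the arm, as the interface text tells. Its arguments: {"type":"object","properties":{"moves":{"type":"array"},"squeeze":{"type":"number"}},"required":["moves"]}

```bash
mkdir -p pics; cat > h.py <<'E'
import numpy as np, cv2
from workcell import bot
def snap(n,f=None):
    c=bot.camera(n)
    if f: cv2.imwrite('pics/'+f,c['color'][:,:,::-1])
    return c
def ray(c,px):
    u=cv2.undistortPoints(np.array([[px]],float),c['camera_matrix'],c['D'])[0,0]
    d=c['R'].T@np.array([u[0],u[1],1]); o=-c['R'].T@c['t']
    return o,d/np.linalg.norm(d)
def atz(c,px,z):
    o,d=ray(c,px); return o+d*(z-o[2])/d[2]
def tri(rs):
    A=0;b=0
    for o,d in rs:
        P=np.eye(3)-np.outer(d,d);A=A+P;b=b+P@o
    X=np.linalg.solve(A,b)
    return X,[np.linalg.norm((np.eye(3)-np.outer(d,d))@(X-o)) for o,d in rs]
def proj(c,X):
    return cv2.projectPoints(np.array([X],float),cv2.Rodrigues(c['R'])[0],c['t'],c['camera_matrix'],c['D'])[0][0,0]
E
python3 - <<'E'
from h import *
np.set_printoptions(precision=4,suppress=True)
C={n:snap(n,n+'1.png') for n in ['scene','top','wrist']}
print(bot.get_obs())
for q in ['printer','dial_grip','pointer_tip','mark_edge','cover_handle','quadrant_tick','cover_hinge']:
    r=[]
    for n in C:
        l=bot.landmark_of(n,q)
        if l: 
            print(q,n,[(np.round(x['pixel'],1),round(x['p'],2)) for x in l[:2]])
            if l[0]['p']>.4 and n!='wrist': r.append(ray(C[n],l[0]['pixel']))
    if len(r)>1: print('  ->',*tri(r))
E
```

```text
{'time': 0.15, 'q': array([-70.5879,   5.0037,  10.0429,  95.0995,  -0.0008,  90.0027]), 'qd': array([0.0002, 0.0083, 0.1306, 0.1   , 0.0862, 0.0248]), 'joint_efforts': array([ -0.0009, -52.0763,  46.5045,   0.014 ,  -0.    ,   0.    ]), 'ee_pos': array([ 0.1827, -0.5186,  0.2307]), 'tcp_rot': array([-179.9397,    0.0008,   19.4094]), 'wrist_force': array([ 0.0466, -0.109 , -0.422 ]), 'torque': array([ 0.0411,  0.028 , -0.0312]), 'grasp_force': 0.0, 'opening': 0.08556849394067235}
printer scene [(array([242.6, 237.7]), 0.78)]
printer top [(array([239.2, 201. ]), 0.72)]
  -> [ 0.5399 -0.0077 -0.0148] [np.float64(0.0017016207689824043), np.float64(0.001701620768982425)]
dial_grip scene [(array([261.2, 187.4]), 0.76)]
dial_grip top [(array([262.1, 181.6]), 0.55)]
  -> [ 0.5381 -0.0746  0.1205] [np.float64(0.002990320607240231), np.float64(0.0029903206072401534)]
pointer_tip top [(array([266.3, 181.8]), 0.65), (array([241.9, 201.4]), 0.28)]
cover_handle scene [(array([242.8, 219.2]), 0.8)]
cover_handle top [(array([222.1, 213.5]), 0.87)]
  -> [0.4808 0.0461 0.1467] [np.float64(0.004416730043442988), np.float64(0.004416730043443033)]
quadrant_tick scene [(array([187.6, 218.1]), 0.62)]
quadrant_tick top [(array([184.1, 191.2]), 0.98)]
  -> [0.5677 0.1244 0.1457] [np.float64(0.000252476564382688), np.float64(0.0002524765643824037)]
cover_hinge scene [(array([213.2, 206.7]), 0.98)]
cover_hinge top [(array([214.7, 171. ]), 0.66)]
  -> [0.6089 0.0306 0.0834] [np.float64(0.008538066255162007), np.float64(0.00853806625516207)]
```

```bash
python3 - <<'E'
import cv2
a=cv2.imread('pics/top1.png');b=cv2.imread('pics/scene1.png')
cv2.imwrite('pics/v1.png',cv2.resize(a[130:270,150:337],(800,600),interpolation=cv2.INTER_CUBIC))
cv2.imwrite('pics/v2.png',cv2.resize(b,(800,600),interpolation=cv2.INTER_CUBIC))
E
```

```text
(no output)
```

View pics/v1.png

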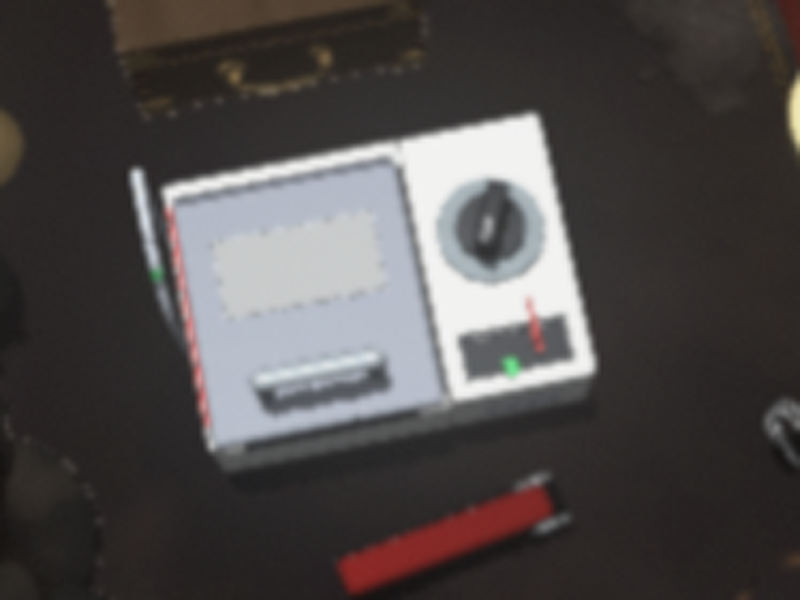

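View pics/v2.png

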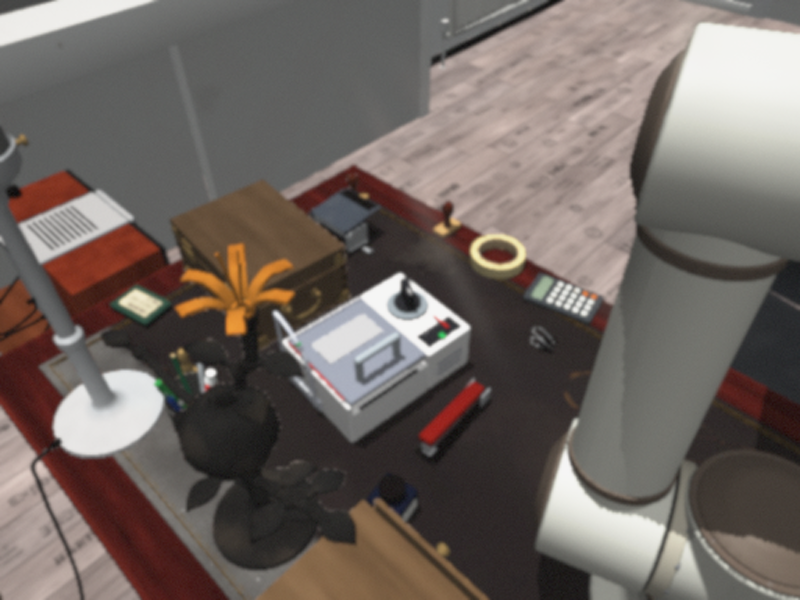

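The top picture shows the knob at crop (490,228), the pointer near (540,350), the mark at (512,367) and the handle around (318,372). The printer is yawed about +10°. The stapler lies in front of it, and the scene picture shows a plant on the left. I'll move towards the knob and check which way joint 6 turns.

Call:
{"name": "send_rows", "arguments": {
  "moves": [0.7, 1, 0.5, 0, 0, 1, -1, 0.7, 1, 0.5, 0, 0, 1, -1, 0.7, 1, 0.5, 0, 0, 1, -1, 0.7, 1, 0.5, 0, 0, 1, -1]
}}

```text
time: 1.7
ee_pos: [0.2532, -0.4179, 0.2818]
tcp_rot: [180.0, 0.0, 54.1]
wrist_force: [0.4, -0.2, 0.6]
opening: 0.0854
grasp_force: 0.0
```

```bash
python3 - <<'E'
from h import *
o=bot.get_obs();print(o['time'],o['q'],o['ee_pos'],o['tcp_rot'])
E
```

```text
1.7 [-5.87863898e+01 -2.00202890e+00  8.63226201e+00  1.00620720e+02
  1.53924493e-03  6.71486790e+01] [ 0.25324144 -0.41791246  0.28176271] [1.79986897e+02 3.85158809e-03 5.40649310e+01]
```

Call:
{"name": "send_rows", "arguments": {
  "moves": [0.68, 0.98, 0.05, 0, 0, 1, -1, 0.68, 0.98, 0.05, 0, 0, 1, -1, 0.68, 0.98, 0.05, 0, 0, 1, -1, 0.68, 0.98, 0.05, 0, 0, 1, -1, 0.68, 0.98, 0.05, 0, 0, 1, -1, 0.68, 0.98, 0.05, 0, 0, 1, -1, 0.68, 0.98, 0.05, 0, 0, 1, -1]
}}

```text
time: 2.58
ee_pos: [0.3723, -0.2464, 0.2902]
tcp_rot: [180.0, 0.0, 114.2]
wrist_force: [0.4, 0.2, 0.4]
opening: 0.0858
grasp_force: 0.0
```

Call:
{"name": "send_rows", "arguments": {
  "moves": [0.68, 0.98, 0.05, 0, 0, 1, -1, 0.68, 0.98, 0.05, 0, 0, 1, -1, 0.68, 0.98, 0.05, 0, 0, 1, -1, 0.68, 0.98, 0.05, 0, 0, 1, -1, 0.68, 0.98, 0.05, 0, 0, 1, -1, 0.68, 0.98, 0.05, 0, 0, 1, -1, 0.68, 0.98, 0.05, 0, 0, 1, -1, 0, 0, 0, 0, 0, 0, -1]
}}

```text
time: 3.58
ee_pos: [0.4915, -0.0745, 0.2984]
tcp_rot: [180.0, -0.0, 174.3]
wrist_force: [-0.2, 0.2, -0.0]
opening: 0.0854
grasp_force: 0.0
```

```bash
cat > m.py <<'E'
from h import *
import sys
np.set_printoptions(precision=4,suppress=True)
c=snap('wrist',sys.argv[1])
o=bot.get_obs();print(o['time'],o['q'],o['ee_pos'],o['tcp_rot'])
print('campos',-c['R'].T@c['t'])
Z=dict(printer=0,dial_grip=.122,pointer_tip=.09,mark_edge=.09,cover_handle=.136,quadrant_tick=.139,cover_hinge=.086)
for q in Z:
    for x in bot.landmark_of('wrist',q)[:2]: print(q,np.round(x['pixel'],1),round(x['p'],2),atz(c,x['pixel'],Z[q]))
E
python3 m.py w2.png
```

```text
3.625 [ -8.7153  -0.2355  12.2922 102.5558  -0.0098  -2.8229] [ 0.4909 -0.0753  0.2986] [-179.9916   -0.0286  174.1076]
campos [ 0.4166 -0.0665  0.4412]
printer [307.8 170.2] 0.79 [ 0.5339 -0.0002  0.    ]
dial_grip [251.3 211.4] 0.85 [ 0.541  -0.0815  0.122 ]
pointer_tip [240.1 136.2] 0.44 [ 0.4638 -0.0862  0.09  ]
pointer_tip [421.2   7.4] 0.41 [0.3555 0.1064 0.09  ]
mark_edge [258.3 135. ] 0.53 [ 0.4645 -0.0661  0.09  ]
mark_edge [125.1  70.2] 0.43 [ 0.3835 -0.1977  0.09  ]
quadrant_tick [450.7 218.1] 0.69 [0.5624 0.1225 0.139 ]
quadrant_tick [127.6  71. ] 0.61 [ 0.389  -0.1773  0.139 ]
cover_hinge [353. 242.] 0.69 [0.608  0.0378 0.086 ]
```

View pics/w2.png

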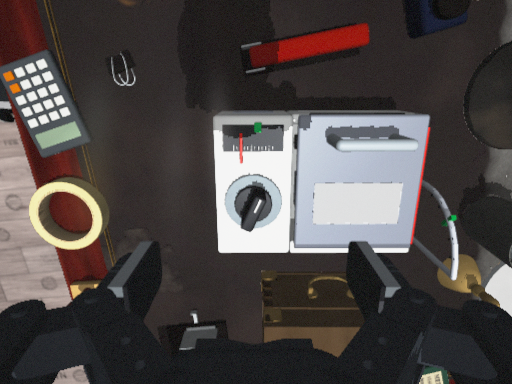

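The wrist picture shows the knob at (253,203), pointer tip near (240,137), green mark at (258,127), and handle from (333,143) to (416,146). I'll measure these more precisely.

```bash
cat > k.py <<'E'
from h import *
import sys
np.set_printoptions(precision=4,suppress=True)
c=snap('wrist');im=c['color'].astype(int)
def cent(m):
    ys,xs=np.nonzero(m);return np.c_[xs,ys].astype(float)
def box(a,b,l,r):
    m=np.zeros(im.shape[:2],bool);m[a:b,l:r]=1;return m
R,G,B=im[...,0],im[...,1],im[...,2]
t=[x for x in bot.trace('wrist','dial_grip') if x['p']>.4]
P=box(100,175,212,295)
g=cent(P&(G>R+35)&(G>B+35)); r=cent(P&(R>G+50)&(R>B+50))
print('green',len(g),g.mean(0),'red',len(r),r.mean(0),r.min(0),r.max(0))
print('mark',atz(c,g.mean(0),.09),'ptr',atz(c,r.mean(0),.09))
tr=bot.trace('wrist','printer')[0]; print(tr['p'],tr['extent'])
m=tr['region'].astype(np.uint8)
white=((R>185)&(G>185)&(B>185)&(abs(R-B)<25)).astype(np.uint8)&box(100,260,205,300)
ct=max(cv2.findContours(white,0,2)[0],key=cv2.contourArea)
for (u,v) in cv2.boxPoints(cv2.minAreaRect(ct)): print('panel corner',u,v,atz(c,(u,v),.085))
for x in t[:1]: 
    p=cent(x['region']);print('dial',x['p'],x['extent'])
hb=bot.trace('wrist','cover_handle'); print([ (x['p'],x['extent'],x['region'].sum()) for x in hb[:2]])
# dark bar
d=cent(box(170,240,222,285)&(R+G+B<150)); print('dark',len(d),d.mean(0))
for rr in (120,): pass
cv2.imwrite('pics/kz.png',cv2.resize(c['color'][105:255,210:430,::-1],(792,540),interpolation=cv2.INTER_CUBIC))
E
python3 k.py
```

```text
green 71 [259.0563 127.5493] red 96 [242.1875 148.125 ] [241. 134.] [244. 163.]
mark [ 0.4558 -0.0661  0.09  ] ptr [ 0.4765 -0.0872  0.09  ]
0.72 [235.6, 184.5, 273.2, 230.0]
panel corner 215.0 252.0 [ 0.6043 -0.1365  0.085 ]
panel corner 215.0 126.0 [ 0.4495 -0.1146  0.085 ]
panel corner 294.0 126.0 [ 0.4587 -0.0273  0.085 ]
panel corner 294.0 252.0 [ 0.6147 -0.0379  0.085 ]
dial 0.69 [33.1, 178.5, 109.4, 248.2]
[(0.79, [296.8, 115.1, 435.0, 251.0], np.int64(16779)), (0.5, [216.5, 109.1, 460.1, 278.3], np.int64(29539))]
dark 356 [253.6685 200.6461]
```

View pics/kz.png

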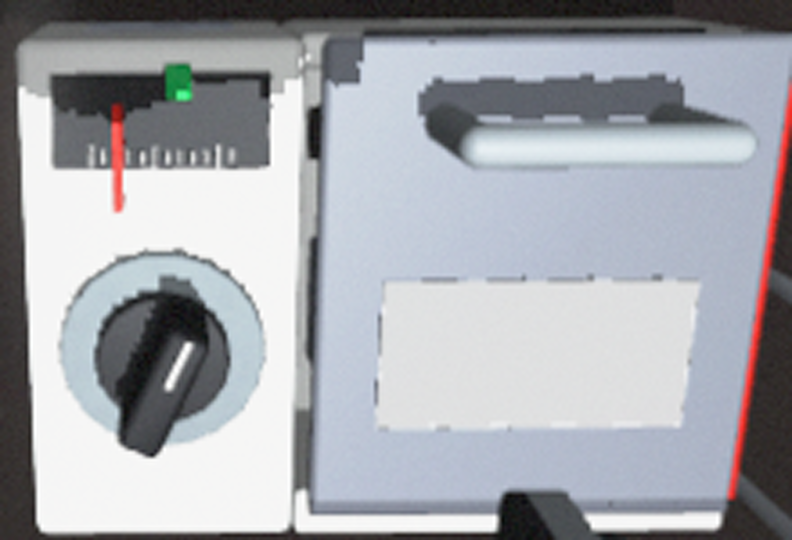

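```bash
python3 - <<'E'
from h import *
np.set_printoptions(precision=4,suppress=True)
c=snap('wrist')
f=lambda u,v,z: atz(c,(u/3.6+210,v/3.6+105),z)
ang=lambda a,b: np.degrees(np.arctan2(b[1]-a[1],b[0]-a[0]))
def L(n,a,b,z):
    p,q=f(*a,z),f(*b,z);print(n,p,q,'mid',(p+q)/2,'ang',ang(p,q),'len',np.linalg.norm(p-q));return p,q
L('right edge',(18,92),(40,531),.085)
L('back edge',(40,531),(720,529),.085)
L('handle',(468,147),(755,145),.136)
L('ptr',(118,112),(118,210),.09)
L('bar',(188,330),(138,449),.129)
L('line',(190,345),(168,388),.129)
L('disc',(62,345),(265,350),.09)
L('disc',(162,250),(160,445),.09)
L('coverR',(325,75),(308,510),.09)
L('mark',(165,82),(192,82),.09)
print(atz(c,(259.06,127.55),.09))
E
```

```text
right edge [ 0.4547 -0.115   0.085 ] [ 0.606  -0.1285  0.085 ] mid [ 0.5303 -0.1218  0.085 ] ang -5.102360363502514 len 0.1519143766455886
back edge [ 0.606  -0.1285  0.085 ] [0.6299 0.1073 0.085 ] mid [ 0.6179 -0.0106  0.085 ] ang 84.21274778372535 len 0.23704005500780953
handle [0.4763 0.0103 0.136 ] [0.4838 0.0872 0.136 ] mid [0.48   0.0488 0.136 ] ang 84.43939480269579 len 0.0772785607849113
ptr [ 0.4633 -0.0846  0.09  ] [ 0.4939 -0.0881  0.09  ] mid [ 0.4786 -0.0864  0.09  ] ang -6.537243377383128 len 0.0307974541908348
bar [ 0.5226 -0.0698  0.129 ] [ 0.5584 -0.0882  0.129 ] mid [ 0.5405 -0.079   0.129 ] ang -27.277244685046306 len 0.04028131435032236
line [ 0.5273 -0.0696  0.129 ] [ 0.5399 -0.0773  0.129 ] mid [ 0.5336 -0.0735  0.129 ] ang -31.339829373019597 len 0.01481768134222028
disc [ 0.5368 -0.1115  0.09  ] [ 0.5455 -0.0457  0.09  ] mid [ 0.5411 -0.0786  0.09  ] ang 82.53414745107429 len 0.06635344340670678
disc [ 0.5083 -0.0757  0.09  ] [ 0.5755 -0.0833  0.09  ] mid [ 0.5419 -0.0795  0.09  ] ang -6.464627221269355 len 0.06764036160044405
coverR [ 0.4587 -0.0207  0.09  ] [ 0.6049 -0.0355  0.09  ] mid [ 0.5318 -0.0281  0.09  ] ang -5.785810724062799 len 0.14690223994150503
mark [ 0.4558 -0.0693  0.09  ] [ 0.4566 -0.0612  0.09  ] mid [ 0.4562 -0.0653  0.09  ] ang 84.03443528557402 len 0.00823218194281836
[ 0.4559 -0.0658  0.09  ]
```

Call:
{"name": "send_rows", "arguments": {
  "moves": [0.25, -0.02, -0.6, 0, 0, -0.325, -1, 0.25, -0.02, -0.6, 0, 0, -0.325, -1, 0.25, -0.02, -0.6, 0, 0, -0.325, -1, 0.25, -0.02, -0.6, 0, 0, -0.325, -1, 0.25, -0.02, -0.6, 0, 0, -0.325, -1, 0.25, -0.02, -0.6, 0, 0, -0.325, -1, 0.25, -0.02, -0.6, 0, 0, -0.325, -1, 0.25, -0.02, -0.6, 0, 0, -0.325, -1]
}}

```text
time: 5.22
ee_pos: [0.541, -0.0797, 0.1782]
tcp_rot: [-180.0, -0.0, 151.7]
wrist_force: [0.9, -0.2, -1.1]
opening: 0.0856
grasp_force: 0.0
```

Call:
{"name": "send_rows", "arguments": {
  "moves": [0, 0, -0.5, 0, 0, 0, -1, 0, 0, -0.5, 0, 0, 0, -1, 0, 0, -0.5, 0, 0, 0, -1, 0, 0, -0.5, 0, 0, 0, -1, 0, 0, -0.5, 0, 0, 0, -1, 0, 0, -0.5, 0, 0, 0, -1, 0, 0, 0, 0, 0, 0, -1]
}}

```text
time: 6.1
ee_pos: [0.5402, -0.0796, 0.1026]
tcp_rot: [-180.0, -0.1, 151.8]
wrist_force: [0.2, -0.3, 0.3]
opening: 0.0851
grasp_force: 0.0
```

```bash
python3 - <<'E'
from h import *
o=bot.get_obs();print(o['ee_pos'],o['tcp_rot'],o['wrist_force'])
c=snap('wrist');cv2.imwrite('pics/g.png',cv2.resize(c['color'][...,::-1],(800,600)))
E
```

```text
[ 0.54021239 -0.07964575  0.1025678 ] [-1.79965187e+02 -9.48144550e-02  1.51768467e+02] [ 0.22253753 -0.29354323  0.28242584]
```

View pics/g.png

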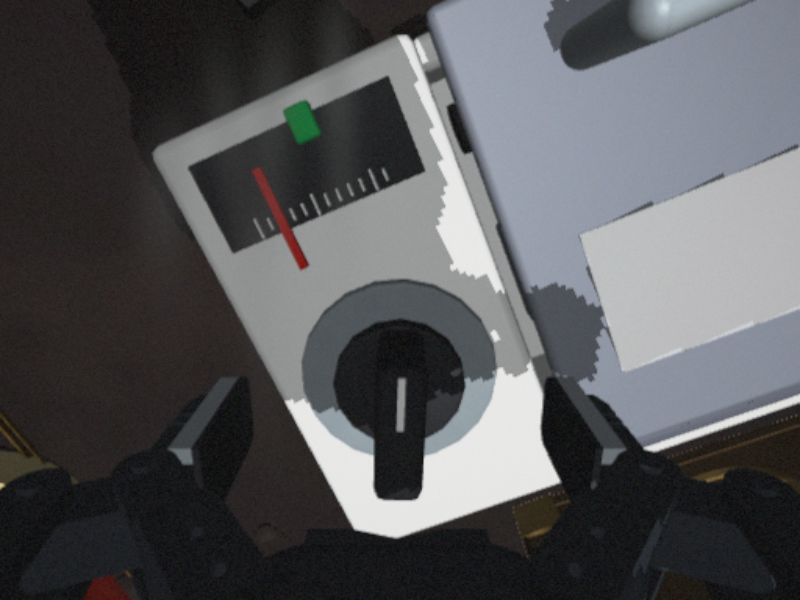

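The knob bar sits centred between the open pads at (400,420). The pointer line runs (258,170) to (305,267) and the mark is at (302,122). I'll measure the offset from here and close.

```bash
cat > off.py <<'E'
from h import *
np.set_printoptions(precision=4,suppress=True)
c=snap('wrist');im=c['color'].astype(int);R,G,B=im[...,0],im[...,1],im[...,2]
o=bot.get_obs();print(o['time'],o['ee_pos'],o['tcp_rot'][2],o['opening'],o['grasp_force'],o['wrist_force'],o['torque'])
def big(m):
    n,l,s,cc=cv2.connectedComponentsWithStats(m.astype(np.uint8));out=[]
    for i in range(1,n):
        if s[i,4]<25: continue
        ys,xs=np.nonzero(l==i);p=np.c_[xs,ys].astype(float)
        w=np.array([atz(c,q,.091) for q in p]);m0=w.mean(0)
        if .43<m0[0]<.51 and -.115<m0[1]<-.03: out.append((len(p),p.mean(0),w))
    return max(out,key=lambda t:t[0]) if out else None
g=big((G>1.5*R)&(G>1.3*B)&(G>40)); r=big((R>1.8*G)&(R>1.8*B)&(R>60))
a=np.radians(-5.7);ey=np.array([-np.sin(a),np.cos(a),0]);ex=np.array([np.cos(a),np.sin(a),0])
for n,x in(('g',g),('r',r)):
    if x: print(n,x[0],x[1],'x',np.percentile(x[2]@ex,[2,98]),'y',np.percentile(x[2]@ey,[2,98]),(x[2]@ey).mean())
if r:
    print('yaw fit',np.degrees(np.arctan2(*np.linalg.svd(r[2][:,:2]-r[2][:,:2].mean(0))[2][0][::-1])))
if g and r: print('OFFSET mm',1000*((g[2]@ey).mean()-(r[2]@ey).mean()))
E
python3 off.py
```

```text
6.2 [ 0.5408 -0.0797  0.1039] 151.7679863847581 0.08538420355436867 0.0 [ 0.2723  0.0032 -0.1951] [0.0645 0.0168 0.014 ]
g 426 [193.27    77.4789] x [0.4552 0.4654] y [-0.0243 -0.0165] -0.020386218078824937
r 421 [178.8242 138.1354] x [0.4674 0.4995] y [-0.0406 -0.0377] -0.039120838524203186
yaw fit -5.3886723153836025
OFFSET mm 18.734620445378248
```

Call:
{"name": "send_rows", "arguments": {
  "moves": [0, 0, 0, 0, 0, 0, 0.3, 0, 0, 0, 0, 0, 0, 0.6, 0, 0, 0, 0, 0, 0, 1, 0, 0, 0, 0, 0, 0, 1, 0, 0, 0, 0, 0, 0, 1, 0, 0, 0, 0, 0, 0, 1],
  "squeeze": 30
}}

```text
time: 6.95
ee_pos: [0.541, -0.0794, 0.1041]
tcp_rot: [180.0, 0.0, 151.8]
wrist_force: [0.6, 3.8, 2.1]
opening: 0.0133
grasp_force: 33.5
```

```bash
python3 off.py
```

```text
7.0 [ 0.541  -0.0793  0.104 ] 151.7843947554151 0.01308340359357885 33.57149004936218 [0.4342 4.8499 2.8763] [ 0.997  -0.0113 -0.0254]
g 423 [192.4634  77.1678] x [0.4552 0.4655] y [-0.0243 -0.0165] -0.020387226988917418
r 410 [177.1146 137.9   ] x [0.4673 0.4996] y [-0.0411 -0.0382] -0.03961777278910042
yaw fit -5.242100964216038
OFFSET mm 19.230545800183002
```

Call:
{"name": "send_rows", "arguments": {
  "moves": [0, 0, 0, 0, 0, -0.9, 1, 0, 0, 0, 0, 0, -0.9, 1, 0, 0, 0, 0, 0, -0.9, 1, 0, 0, 0, 0, 0, -0.9, 1, 0, 0, 0, 0, 0, -0.9, 1, 0, 0, 0, 0, 0, -0.9, 1, 0, 0, 0, 0, 0, -0.9, 1, 0, 0, 0, 0, 0, 0, 1]
}}

```text
time: 8.0
ee_pos: [0.5429, -0.078, 0.1041]
tcp_rot: [179.7, -0.2, 97.6]
wrist_force: [10.9, 12.8, -2.4]
opening: 0.0133
grasp_force: 32.9
```

```bash
python3 off.py
```

```text
8.05 [ 0.5429 -0.078   0.1041] 97.68778038132521 0.013731605747601754 32.864511609077454 [11.6698 12.3657 -1.9275] [ 2.5712 -2.2522 -0.0068]
g 341 [ 92.9267 193.7566] x [0.4552 0.466 ] y [-0.0242 -0.0159] -0.019976513510901937
r 390 [135.4282 203.9231] x [0.4674 0.4997] y [-0.0223 -0.0189] -0.020534031856299585
yaw fit -5.105376093302673
OFFSET mm 0.5575183453976479
```

Call:
{"name": "send_rows", "arguments": {
  "moves": [0.06, 0.05, 0, 0, 0, -0.2, 1, 0, 0, 0, 0, 0, 0, 1]
}}

```text
time: 8.3
ee_pos: [0.5431, -0.0779, 0.1041]
tcp_rot: [179.9, -0.0, 95.9]
wrist_force: [3.3, 7.0, 0.9]
opening: 0.0135
grasp_force: 33.3
```

```bash
python3 off.py
```

```text
8.35 [ 0.5431 -0.0778  0.104 ] 95.94513467618441 0.013353509794032964 33.34217011928558 [3.6325 6.7406 1.2152] [ 1.2997 -0.8183 -0.0529]
g 343 [ 92.4956 198.3528] x [0.4554 0.4662] y [-0.0242 -0.0159] -0.02000434173474565
r 389 [134.874  206.1979] x [0.4673 0.4996] y [-0.0217 -0.0183] -0.019930081144980898
yaw fit -5.176916027445345
OFFSET mm -0.074260589764754
```

Call:
{"name": "send_rows", "arguments": {
  "moves": [0, 0, 0, 0, 0, 0, 0.3, 0, 0, 0, 0, 0, 0, -0.5, 0, 0, 0, 0, 0, 0, -1, 0, 0, 0, 0, 0, 0, -1, 0, 0, 0, 0, 0, 0, -1]
}}

```text
time: 8.98
ee_pos: [0.5423, -0.0785, 0.1038]
tcp_rot: [-180.0, 0.0, 95.9]
wrist_force: [-0.2, 1.4, -0.2]
opening: 0.0854
grasp_force: 0.0
```

```bash
python3 off.py
```

```text
9.025 [ 0.5422 -0.0785  0.1037] 95.8974769292176 0.08524528759150522 0.0 [ 0.4431  0.5947 -0.2105] [ 0.0001 -0.0253 -0.016 ]
g 346 [ 94.0231 197.237 ] x [0.4552 0.4662] y [-0.0242 -0.0158] -0.019946999329071038
r 386 [136.7798 205.3472] x [0.4675 0.4998] y [-0.0217 -0.0184] -0.01996973974613611
yaw fit -5.053131070347117
OFFSET mm 0.02274041706507371
```

The knob is released with the pointer about 0 mm from the mark's middle. Next I'll lift and hover over the handle.

Call:
{"name": "send_rows", "arguments": {
  "moves": [0, 0, 1, 0, 0, 0, -1, 0, 0, 1, 0, 0, 0, -1, 0, 0, 1, 0, 0, 0, -1, 0, 0, 1, 0, 0, 0, -1, 0, 0, 1, 0, 0, 0, -1, 0, 0, 1, 0, 0, 0, -1]
}}

```text
time: 9.78
ee_pos: [0.5422, -0.0785, 0.2546]
tcp_rot: [180.0, 0.0, 95.9]
wrist_force: [-0.0, 0.1, 0.2]
opening: 0.0852
grasp_force: 0.0
```

Call:
{"name": "send_rows", "arguments": {
  "moves": [-0.41, 0.85, 0, 0, 0, -0.2, -1, -0.41, 0.85, 0, 0, 0, -0.2, -1, -0.41, 0.85, 0, 0, 0, -0.2, -1, -0.41, 0.85, 0, 0, 0, -0.2, -1, -0.41, 0.85, 0, 0, 0, -0.2, -1, -0.41, 0.85, 0, 0, 0, -0.2, -1, 0, 0, 0, 0, 0, 0, -1]
}}

```text
time: 10.65
ee_pos: [0.4804, 0.0499, 0.2541]
tcp_rot: [180.0, -0.0, 85.7]
wrist_force: [-0.6, -0.7, 0.0]
opening: 0.0854
grasp_force: 0.0
```

```bash
python3 off.py; python3 - <<'E'
from h import *
c=snap('wrist');print(-c['R'].T@c['t'])
for x in bot.landmark_of('wrist','cover_handle')[:2]: print(x['pixel'],x['p'],atz(c,x['pixel'],.136))
a=cv2.resize(c['color'][...,::-1],(800,600));cv2.imwrite('pics/h.png',a)
cv2.imwrite('pics/t3.png',cv2.resize(snap('top')['color'][60:360,80:430,::-1],(700,600)))
E
```

```text
10.7 [0.4807 0.0493 0.254 ] 85.68721905378237 0.08562793264768735 0.0 [ 0.2168 -0.7817  0.6308] [-0.0697 -0.0291  0.0329]
g 83 [240.7349 271.8916] x [0.455  0.4649] y [-0.025  -0.0149] -0.019807368904390433
r 101 [259.6436 272.4257] x [0.4671 0.4979] y [-0.0222 -0.018 ] -0.019973851880067787
yaw fit -3.760038280351656
OFFSET mm 0.16648297567735393
[0.48525445 0.12405648 0.39669064]
[254.7, 186.0] 0.83 [0.47993016 0.04484663 0.136     ]
```

View pics/h.png

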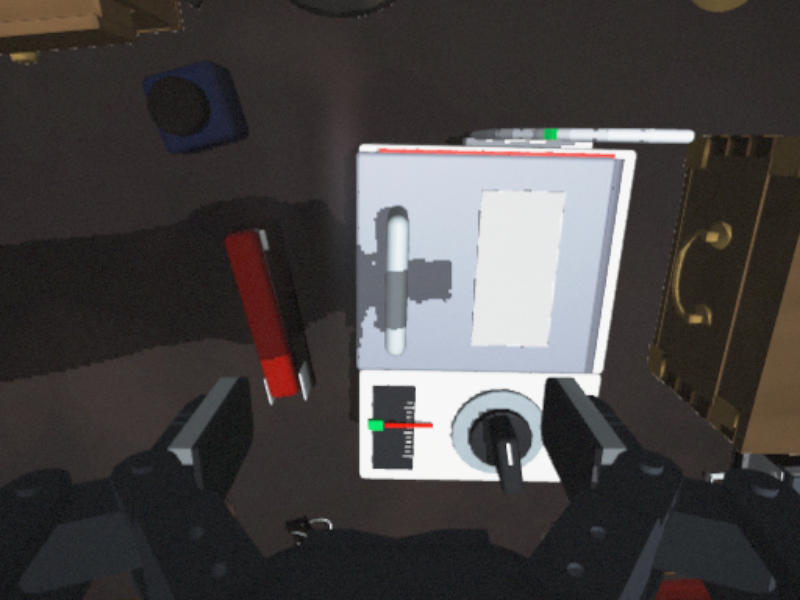

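View pics/t3.png

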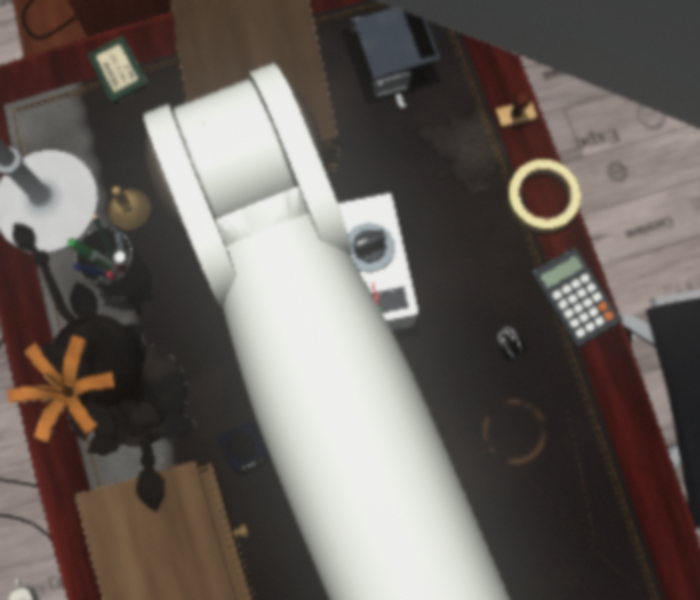

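The handle spans (397,207) to (397,355), centred under the tool. The pointer at (375–430,425) is in line with the green mark, and the plant and chest are clear of the arm. Descending to grasp.

Call:
{"name": "send_rows", "arguments": {
  "moves": [0, -0.1, -0.9, 0, 0, -0.1, -1, 0, 0, -0.9, 0, 0, 0, -1, 0, 0, -0.9, 0, 0, 0, -1, 0, 0, -0.9, 0, 0, 0, -1, 0, 0, -0.9, 0, 0, 0, -1, 0, 0, -0.9, 0, 0, 0, -1, 0, 0, -0.08, 0, 0, 0, -1]
}}

```text
time: 11.72
ee_pos: [0.4801, 0.0459, 0.1153]
tcp_rot: [-179.8, 0.0, 84.7]
wrist_force: [-0.6, 0.4, -0.2]
opening: 0.0855
grasp_force: 0.0
```

Call:
{"name": "send_rows", "arguments": {
  "moves": [0, 0, 0, 0, 0, 0, 0.3, 0, 0, 0, 0, 0, 0, 0.6, 0, 0, 0, 0, 0, 0, 1, 0, 0, 0, 0, 0, 0, 1, 0, 0, 0, 0, 0, 0, 1, 0, 0, 0, 0, 0, 0, 1],
  "squeeze": 50
}}

```text
time: 12.48
ee_pos: [0.4804, 0.0466, 0.1171]
tcp_rot: [-180.0, -0.0, 84.7]
wrist_force: [-4.9, 0.7, 4.9]
opening: 0.01
grasp_force: 48.8
```

Call:
{"name": "send_rows", "arguments": {
  "moves": [0.152, -0.014, 0.331, 0, 0, 0, 1, 0.152, -0.014, 0.331, 0, 0, 0, 1, 0.194, -0.018, 0.308, 0, 0, 0, 1, 0.194, -0.018, 0.308, 0, 0, 0, 1, 0.232, -0.021, 0.28, 0, 0, 0, 1, 0.232, -0.021, 0.28, 0, 0, 0, 1]
}}

```text
time: 13.22
ee_pos: [0.5067, 0.0441, 0.1623]
tcp_rot: [-179.6, 0.0, 84.7]
wrist_force: [-19.3, 2.3, 8.7]
opening: 0.0103
grasp_force: 49.0
```

```bash
python3 off.py; python3 -c "
from h import *
c=snap('wrist');cv2.imwrite('pics/l1.png',cv2.resize(c['color'][...,::-1],(800,600)))"
```

```text
13.275 [0.5075 0.044  0.1633] 84.74620880616803 0.010594082668104746 49.35451626777649 [-18.7243   1.7985   8.6728] [ 0.2245  3.8922 -0.0606]
r 26 [237.6154 330.2692] x [0.4834 0.4879] y [-0.0216 -0.0176] -0.019894429514734167
yaw fit -164.69870460094322
```

View pics/l1.png

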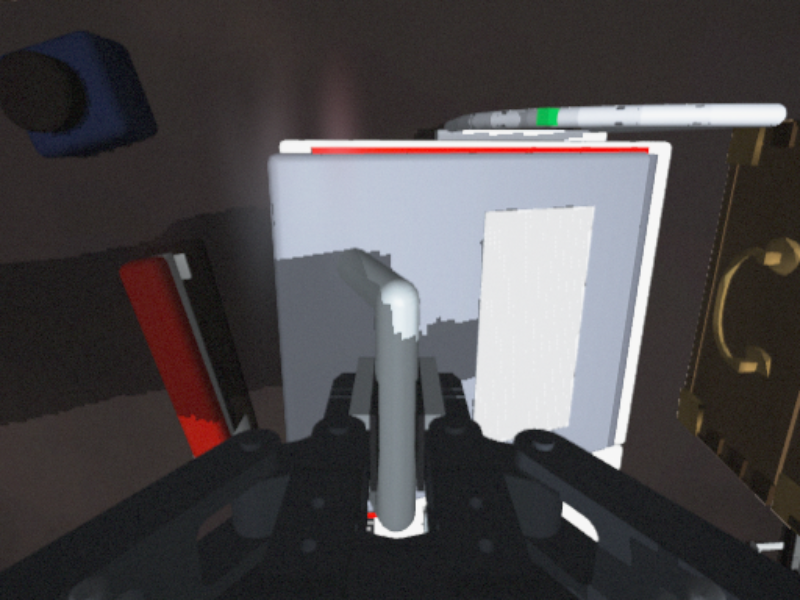

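The bar handle is gripped at (397,400) and the cover is partway up with nothing slipping. I'm pressing about 20 N towards the hinge, so I'll correct outward by ~2 mm while finishing the arc.

Call:
{"name": "send_rows", "arguments": {
  "moves": [0.237, -0.023, 0.268, 0, 0, 0, 1, 0.237, -0.023, 0.268, 0, 0, 0, 1, 0.277, -0.026, 0.23, 0, 0, 0, 1, 0.277, -0.026, 0.23, 0, 0, 0, 1]
}}

```text
time: 13.82
ee_pos: [0.5339, 0.0414, 0.1874]
tcp_rot: [-179.8, 0.0, 84.7]
wrist_force: [-7.9, 0.6, -1.4]
opening: 0.01
grasp_force: 48.6
```

Call:
{"name": "send_rows", "arguments": {
  "moves": [0.306, -0.029, 0.18, 0, 0, 0, 1, 0.306, -0.029, 0.18, 0, 0, 0, 1, 0, 0, 0, 0, 0, 0, 1, 0, 0, 0, 0, 0, 0, 1]
}}

```text
time: 14.32
ee_pos: [0.5495, 0.0399, 0.1969]
tcp_rot: [-179.9, 0.0, 84.7]
wrist_force: [-11.0, -0.5, 5.3]
opening: 0.01
grasp_force: 49.6
```

```bash
python3 off.py; python3 - <<'E'
from h import *
c=snap('wrist');s=snap('scene')
cv2.imwrite('pics/fw.png',np.hstack([cv2.resize(c['color'][...,::-1],(400,300)),cv2.resize(s['color'][140:300,140:340,::-1],(400,300),interpolation=cv2.INTER_CUBIC)]))
for n,cc in(('wrist',c),('scene',s)):
  for q in('quadrant_tick','cover_handle'):
    print(n,q,[(x['pixel'],x['p']) for x in bot.landmark_of(n,q)[:2]])
E
```

```text
14.375 [0.5494 0.0399 0.1969] 84.73110903424417 0.01002932154849344 49.5831173658371 [-10.6827  -0.5804   6.7893] [-0.0316  2.1508 -0.0203]
wrist quadrant_tick [([268.2, 78.4], 0.76)]
wrist cover_handle [([255.6, 259.4], 0.86), ([271.0, 75.7], 0.63)]
scene quadrant_tick [([189.5, 218.3], 0.82)]
scene cover_handle [([219.4, 181.1], 0.82)]
```

View pics/fw.png

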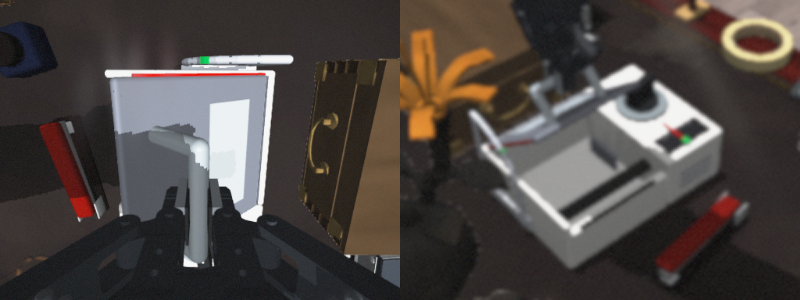

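The cover is up, seen in both views. I'll check its angle by overlaying the predicted cover outlines at 40, 45 and 50 degrees.

```bash
python3 - <<'E'
from h import *
np.set_printoptions(precision=4,suppress=True)
a=np.radians(-5.3);ex=np.array([np.cos(a),np.sin(a),0]);ey=np.array([-np.sin(a),np.cos(a),0]);ez=np.array([0,0,1.])
H=np.array([.480,.047,.136])+.13*ex-.05*ez
print('hinge',H)
P=lambda th,x,y,z: H+ex*(x*np.cos(th)+z*np.sin(th))+ey*y+ez*(-x*np.sin(th)+z*np.cos(th))
out=[]
for n,(r0,r1,c0,c1),s in(('wrist',(60,360,110,370),2),('scene',(165,225,165,265),4)):
    c=snap(n);im=c['color'];R,G,B=[im[...,i].astype(int) for i in range(3)]
    m=(R>1.8*G)&(R>1.8*B)&(R>80)
    k,l,st,ce=cv2.connectedComponentsWithStats(m.astype(np.uint8))
    for i in range(1,k):
        if st[i,4]>15 and (n=='wrist' and st[i,1]<120 or n=='scene' and 170<st[i,0]<240): print(n,'red',st[i])
    v=cv2.resize(im[r0:r1,c0:c1,::-1],None,fx=s,fy=s,interpolation=cv2.INTER_CUBIC)
    for d,col in((40,(255,255,0)),(45,(0,255,0)),(50,(255,0,255))):
        th=np.radians(d)
        pts=[proj(c,P(th,x,y,.009)) for x,y in((0,.071),(-.155,.071),(-.155,-.071),(0,-.071))]
        hd=[proj(c,P(th,-.13,y,.05)) for y in(-.034,.034)]
        print(n,d,'corner FL',pts[1],'BL',pts[0],'FR',pts[2],'handle',hd)
        for q in(pts,hd): cv2.polylines(v,[((np.array(q)-[c0,r0])*s).astype(np.int32)],False,col,1)
    print('tick pred',proj(c,P(np.radians(45),-.075,.085,0)))
    out.append(v)
v=np.zeros((600,800,3),np.uint8);w=out[0];v[:600,:520]=w[:600];u=cv2.resize(out[1],(280,168));v[:168,520:]=u
cv2.imwrite('pics/ov.png',v)
E
```

```text
hinge [0.6094 0.035  0.086 ]
wrist red [169  93 171   6 574]
wrist 40 corner FL [138.7894  97.0581] BL [344.3388  93.9442] FR [164.81   352.2005] handle [array([241.7795, 317.097 ]), array([240.029 , 186.2668])]
wrist 45 corner FL [154.0644  97.5743] BL [344.9217  93.9344] FR [177.8104 365.8705] handle [array([263.9663, 324.8856]), array([265.4673, 190.074 ])]
wrist 50 corner FL [174.1419  98.1065] BL [345.4197  93.9237] FR [194.0564 379.5611] handle [array([288.4415, 331.7015]), array([293.7785, 193.4366])]
tick pred [268.315   70.5358]
scene red [236 113  29  21 135]
scene 40 corner FL [207.7182 216.5545] BL [182.1795 217.0004] FR [260.1012 184.962 ] handle [array([233.7207, 176.8678]), array([208.5965, 191.1575])]
scene 45 corner FL [204.4841 210.78  ] BL [182.0748 217.015 ] FR [257.172  179.5617] handle [array([230.5185, 172.5517]), array([205.3416, 186.651 ])]
scene 50 corner FL [201.0611 205.0806] BL [181.9844 217.0546] FR [254.0081 174.2672] handle [array([227.2381, 168.4919]), array([202.0317, 182.3964])]
tick pred [188.7741 220.9069]
```

View pics/ov.png

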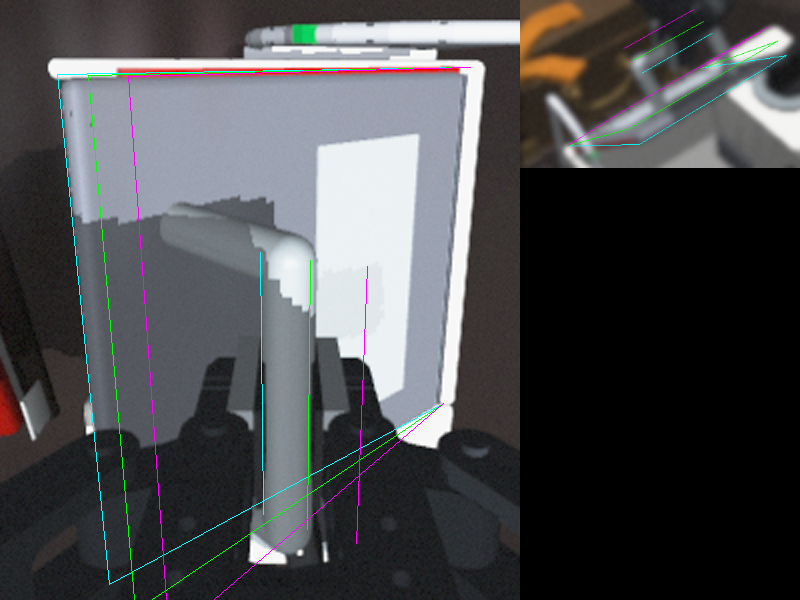

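The handle and front edge fall at about 42°, between the 40° and 45° outlines. I'll add about 2.5°.

Call:
{"name": "send_rows", "arguments": {
  "moves": [0.1, -0.009, 0.07, 0, 0, 0, 1, 0.1, -0.009, 0.07, 0, 0, 0, 1, 0, 0, 0, 0, 0, 0, 1, 0, 0, 0, 0, 0, 0, 1, 0, 0, 0, 0, 0, 0, 1]
}}

```text
time: 15.4
ee_pos: [0.5546, 0.0394, 0.1996]
tcp_rot: [-179.8, 0.0, 84.7]
wrist_force: [-7.2, -0.6, 1.4]
opening: 0.0102
grasp_force: 49.1
```

```bash
python3 off.py; python3 - <<'E'
from h import *
a=np.radians(-5.3);ex=np.array([np.cos(a),np.sin(a),0]);ey=np.array([-np.sin(a),np.cos(a),0]);ez=np.array([0,0,1.])
o=bot.get_obs();g=o['ee_pos']+.019*ez
for h in((.480,.047,.136),(.4815,.047,.136),(.4785,.047,.136)):
    H=np.array(h)+.13*ex-.05*ez;d=g-H
    print(h,'deg',np.degrees(np.arctan2(d[2],-d@ex))-21.04,'r',np.hypot(d[2],d@ex))
P=lambda th,x,y,z: H+ex*(x*np.cos(th)+z*np.sin(th))+ey*y+ez*(-x*np.sin(th)+z*np.cos(th))
H=np.array([.480,.047,.136])+.13*ex-.05*ez
c=snap('wrist');im=c['color'].astype(int)
for d in(40,42.5,45,47.5,50): 
    print(d,'front edge at row 150 ~',[np.round(proj(c,P(np.radians(d),-.155,y,.009)),1) for y in(.071,.0)],'label?')
for row in(120,150,180): print(row,im[row,130:200].sum(1))
E
```

```text
15.45 [0.5546 0.0394 0.1997] 84.72937266048396 0.010054513234480167 49.06986594200134 [-6.9551 -0.2069  1.2115] [-0.0846  1.5124 -0.0526]
(0.48, 0.047, 0.136) deg 46.44386051592287 r 0.14362626743355614
(0.4815, 0.047, 0.136) deg 45.89565342346382 r 0.1442048278352791
(0.4785, 0.047, 0.136) deg 46.99645102051846 r 0.14306096122745668
40 front edge at row 150 ~ [array([129.4,  96.9]), array([145. , 238.4])] label?
42.5 front edge at row 150 ~ [array([136. ,  97.1]), array([151.2, 242.7])] label?
45 front edge at row 150 ~ [array([143.7,  97.4]), array([158.4, 247. ])] label?
47.5 front edge at row 150 ~ [array([152.6,  97.6]), array([166.4, 251.4])] label?
50 front edge at row 150 ~ [array([162.7,  97.9]), array([175.5, 255.8])] label?
120 [167 172 165 174 173 175 172 205 213 373 450 507 550 568 595 621 606 575
 546 531 501 496 496 496 501 494 499 494 497 502 502 500 500 503 497 498
 498 498 501 496 497 491 499 491 497 498 502 500 496 497 501 505 498 499
 497 500 500 499 501 503 499 500 499 501 496 497 502 506 498 506]
150 [106 101 110 111 122 105 118 114 116 112 131 135 371 458 504 545 580 608
 621 605 569 544 526 501 491 499 488 490 491 493 488 500 492 489 496 494
 502 494 491 499 496 503 488 495 490 492 491 495 503 493 497 500 506 500
 509 499 507 495 504 498 496 506 500 495 503 504 506 494 506 505]
180 [ 97  90 104 102  95 110  85 109 116  85 111 103 101 130 116 255 293 312
 316 333 336 341 332 314 301 293 284 285 273 289 284 290 284 288 284 286
 295 293 286 288 290 287 287 291 284 288 288 286 282 288 287 284 284 277
 279 278 277 262 294 331 355 370 371 376 382 381 374 369 380 377]
```

The predicted 45° front edge (column 146 at row 120) matches the picture, and the pose gives about 46°. The gripper is still holding at 49 N with the arm steady, so I'm handing in.

```bash
python3 -c "
from workcell import bot
print(bot.job_done())"
```

```text
the job is handed in; nothing more can be done
None
```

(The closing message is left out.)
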